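# Sweep pulled keycaps into the parts tray

## Robot

A 6-joint arm with a two-finger parallel gripper is mounted at the origin on the work surface. World frame = base frame: x ahead of the robot, y to its left, z up, the work surface at z = 0. Lengths are in m, angles in rad, forces in N, time in s.
With the tool pointing down it reaches from about 0.3 to 0.95 m from the base axis. Payload 3.1 kg.
Tool frame: the origin (TCP) lies at the very end of the fingers, on their centre line; the grasp point (between the pads) lies 19 mm behind it; z points along the fingers, y is the line along which they close (so a half turn about z gives the same grasp; the last joint's range is limited). The gripper opens to 85 mm and grips with 20 to 120 N. Pads are 22 mm wide; open, the fingers measure 114 mm over their backs; the gripper's body (76 mm by 85 mm) begins 54 mm behind the grasp point. The pads swing forward as they close: fully open they stand 13 mm farther back than shut.
Start: joints at [1.186, 0.308, 1.634, -0, 1.2, -0.07], TCP at [0.194, 0.594, 0.231] pointing down, gripper open.
Joint ranges: [-3.06, 3.06], [-0.79, 1.96], [0.05, 2.63], [-1.19, 4.34], [0.05, 2.64], [-2.94, 2.94]. Speed limits (rad/s): [2.79, 2.79, 3.14, 3.14, 3.14, 3.14].

## Interface

Orientations are given as a unit quaternion [x, y, z, w].
In Python, from bench import read_state, snapshot, camera_params, sign_off gives the robot as it stands. The module is installed in compiled form; this text tells all that it offers.
- The arm moves only by the tool drive_tool, never from a script. Its argument "rows" is a list of rows, each an object of numbers: "dx", "dy", "dz": the shift along the tool's x, y, z as a fraction of full scale; "ax", "ay", "az": the turn, a rotation vector about the tool's x, y, z as a fraction of full scale; "fingers": the opening, from 0 (shut) to 1 (fully open). In form: [{"dx": .., "dy": .., "dz": .., "ax": .., "ay": .., "az": .., "fingers": ..}, ...]. A call has 1 to 10 rows; each row is the pose to reach, as a shift and turn from the pose commanded when the call began, along the tool's axes at that moment; what a row does not reach only later rows make up. Full scale, the value 1, is 40 cm for a shift and 1.5 rad for a turn. A row lasts 1/10 s, in which the tool goes at most 50 mm and 8.59 degrees, less where a joint would pass 70% of its speed; a pose out of reach is approached as far as the arm can. A call with a number of a shift or a turn outside -1 to 1 is refused whole. A call with a gripper value outside its range is refused whole. The fingers move at their own pace and stop on an object; "force" is the grip in N (left out, the last holds). Time passes only in rows, so rows that repeat a pose let the fingers close. It gives the time, the measured TCP pose, the force, the opening and the grip force at its end, in the units of the state.
- read_state(): the state, without advancing time (a new reading comes with each control period).
- snapshot(name): name is "scene" or "side" or "wrist"; returns the picture (480x640x3 uint8, red, green, blue); there is no depth.
- camera_params(name): a dict with "fx", "fy", "cx", "cy" (pixels), "R" (3x3) and "t" (3): a world point X has camera coordinates R X + t. Camera axes: x right, y down, z forward; pixel columns grow to the right and rows downward; lengths in m; the calibration is good to about 2 mm. The wrist camera is an equidistant fisheye: a pixel r from the principal point sees the ray r / f radians off the axis. A picture is of the moment at which its call begins: read the wrist's pose just before it. camera_params takes no time and is no camera call; for the wrist camera it gives the pose at the moment of the call.
- sign_off(): hands the job in; it is judged then, once.
The state is a dict: "time": time; "qpos": joint angles; "qvel": joint speeds; "joint_torque": joint torques, N m; "ee_pos": TCP position; "tool_rot": TCP orientation; "ft_force": force on the tool from outside, world axes, zero at the start; "torque": the same for the moment, N m; "grip_width": finger opening in m; "finger_force": force on a finger pad.
Only numpy, scipy, OpenCV 4.12 (cv2) and the standard library are available. Lean on these libraries where they do the work, as an engineer would, in place of code of your own. Each camera call takes 0.05 s, during which the arm holds its last target. There are 200 camera calls.

## Task

The four loose metal keycaps, pulled off the keyboard for cleaning, are lying about on the desk mat. With the fingertips, gently sweep all four along the mat and in through the open front of the scoop tray, until each lies wholly inside the tray, well clear of its open edge. Only push the caps, one by one or together: do not pinch, press down hard on or lift them, and leave everything else on the desk where it is.

Things in the scene. Friction and masses are not known exactly. Their poses are not given: they have to be found in the camera images.
- cap_tab: The shortest of the four loose keycaps: bare grey cast metal, 27.5 mm (its x) x 18 mm (its y) at the foot, 10 mm high, the sides upright for the lower 6 mm, then sloping in to a top 5.5 mm smaller each way; about 16 g. Lies flat on the desk mat (top of the mat at z = 3 mm), hollow side down, turned any way. Origin: centre of its underside; z up.
- cap_lock: Loose keycap of the same metal and form, 32.5 mm (its x) x 18 mm (its y) x 10 mm high, about 18 g. Lies flat on the desk mat (top of the mat at z = 3 mm), hollow side down, turned any way. Origin: centre of its underside; z up.
- cap_back: Loose keycap of the same metal and form, 37 mm (its x) x 18 mm (its y) x 10 mm high, about 20 g. Lies flat on the desk mat (top of the mat at z = 3 mm), hollow side down, turned any way. Origin: centre of its underside; z up.
- cap_enter: The longest of the four loose keycaps, same metal and form, 42 mm (its x) x 18 mm (its y) x 10 mm high, about 22 g. Lies flat on the desk mat (top of the mat at z = 3 mm), hollow side down, turned any way. Origin: centre of its underside; z up.
- tray: Low grey sheet-metal scoop tray stuck to the mat (it does not move), 130 mm deep (its x), 160 mm wide (its y); 3 mm walls, 26 mm high at the back and sides, the sides falling to 9 mm at the front. Its front (-x side) is open over 154 mm and faces -y of the robot, turned up to 0.3 rad. Origin: centre of its underside, on the mat; +x points from the open front to the back wall.
- tray_mouth (a point): Middle of the tray's open front edge, at mat level, 65 mm from the tray's origin; same axes. The floor is thin sheet lying flush on the mat: there is no step at this edge, and it runs 127 mm from here to the inside of the back wall.
- mouse: Bystander: dark computer mouse, 122 x 64 mm, 38 mm high, to the right of the caps. Origin: centre of its underside.
- usb_stick: Bystander among the caps: black capped USB stick lying on the mat, 58 mm (its x) x 18 mm x 8 mm high. Origin: near its middle, underside.
- cap_puller: Bystander near the caps: keycap puller, black handle with two steel wire loops, lying down, 93 mm (its x, loops to +x) x 20 mm x 12 mm high. Origin: near its middle, underside.
- dust_brush: Bystander near the caps: flat dusting brush lying down, 150 mm (its x, bristles to +x) x 42 mm, under 25 mm high. Origin: underside, near its middle.
- drink_can: Bystander: plain aluminium drink can standing upright, 66 mm across, 115 mm high, at the right of the mat, nearer the robot than the mouse. Origin: centre of its foot.
- earbud_case: Bystander: dark rounded earbud case, 48 x 60 mm, 24 mm high, beyond the tray's back wall. Origin: centre of its underside.
- keyboard: Bystander, fixed: compact keyboard with grey metal caps and four bare switches, 106 mm (its x) x 296 mm (its y), 42 mm high at most, on the far side of the mat. The caps on it stay on it. Origin: centre of its underside.
- macro_pad: Bystander, fixed: black wedge-shaped pad with fifteen square keys, 84 x 118 mm, 56 mm high, on the far left of the mat. Origin: centre of its underside.

How it is judged:
At the end, for the whole second after the job is handed in: All four keycaps lie at rest on the tray's floor inside its walls, each with its centre at least 20 mm past the open front edge (x of cap_tab in the frame of tray between -0.045 and 0.065 m and y of cap_tab in the frame of tray between -0.08 and 0.08 m and z of cap_tab in the frame of tray between -0.002 and 0.02 m and linear speed of each of cap_tab, cap_lock, cap_back, cap_enter below 0.02 m/s and x of cap_lock in the frame of tray between -0.045 and 0.065 m and y of cap_lock in the frame of tray between -0.08 and 0.08 m and z of cap_lock in the frame of tray between -0.002 and 0.02 m and x of cap_back in the frame of tray between -0.045 and 0.065 m and y of cap_back in the frame of tray between -0.08 and 0.08 m and z of cap_back in the frame of tray between -0.002 and 0.02 m and x of cap_enter in the frame of tray between -0.045 and 0.065 m and y of cap_enter in the frame of tray between -0.08 and 0.08 m and z of cap_enter in the frame of tray between -0.002 and 0.02 m); the robot touches nothing.
It fails at once if a keycap is lifted off the mat or tray (underside more than 19 mm above the mat) (height (world z) of any of cap_tab, cap_lock, cap_back, cap_enter above 0.022 m).
It fails at once if a keycap is pinched or pressed hard with the fingers (over 15 N) (contact force between the fingers and cap_tab above 15 N or contact force between the fingers and cap_lock above 15 N or contact force between the fingers and cap_back above 15 N or contact force between the fingers and cap_enter above 15 N).
It fails at once if a bystander is shifted by more than 15 mm (distance of any of mouse, usb_stick, cap_puller, dust_brush, drink_can, earbud_case from where it was at the start of the episode above 0.015 m).
It fails at once if the keyboard or macro pad is pushed hard (over 10 N) (contact force between any of the arm, the fingers and keyboard above 10 N or contact force between any of the arm, the fingers and macro_pad above 10 N).
It also fails if it takes over 72 s, if anything falls off the work surface, if the arm or the gripper's body presses on something with over 40 N, if the wrist force passes 120 N, or if a joint passes its speed limit or range.

## Working session

There is one attempt and no reset: what is moved stays moved. The work goes in short steps, Python scripts to look and compute and a tool call to move; the robot and the scene stay as the last step left them, time stands still between calls to the robot, and variables do not carry over. Pictures are saved under pics/ and viewed, at most 10 in all, crops included, and the job is handed in when it is done.

Besides the shell and the picture viewer there is one more tool, called as name(argument=value, ...) on one line, values as JSON. drive_tool: Moves the arm, as the interface text tells. Shift numbers are shares of 40 cm and turn numbers shares of 1.5 rad, none past 1 either way. Its arguments: {"type":"object","properties":{"rows":{"type":"array","items":{"type":"object","properties":{"dx":{"type":"number","minimum":-1,"maximum":1},"dy":{"type":"number","minimum":-1,"maximum":1},"dz":{"type":"number","minimum":-1,"maximum":1},"ax":{"type":"number","minimum":-1,"maximum":1},"ay":{"type":"number","minimum":-1,"maximum":1},"az":{"type":"number","minimum":-1,"maximum":1},"fingers":{"type":"number"}}}},"force":{"type":"number"}},"required":["rows"]}

```bash
mkdir -p pics
python3 - <<'E'
from bench import *
import cv2,numpy as np
for n in("scene","side","wrist"):
    p=camera_params(n);print(n,{k:np.round(v,3).tolist() for k,v in p.items()})
    cv2.imwrite(f"pics/{n}0.png",snapshot(n)[:,:,::-1])
s=read_state();print(s['time'],s['ee_pos'],s['tool_rot'])
E
```

```text
scene {'fx': 458.748, 'fy': 458.748, 'cx': 324.009, 'cy': 240.684, 'R': [[-0.707, 0.707, -0.011], [0.439, 0.427, -0.791], [-0.554, -0.564, -0.612]], 't': [0.403, -0.248, 1.567]}
side {'fx': 437.502, 'fy': 437.502, 'cx': 325.936, 'cy': 243.599, 'R': [[0.907, -0.42, 0.01], [-0.274, -0.609, -0.744], [0.319, 0.673, -0.668]], 't': [-0.514, 0.213, 0.76]}
wrist {'fx': 371.648, 'fy': 371.648, 'cx': 312.612, 'cy': 241.94, 'R': [[0.309, 0.951, -0.002], [0.913, -0.296, 0.279], [0.265, -0.088, -0.96]], 't': [-0.624, -0.036, 0.379]}
0.15 [0.19328937 0.59367593 0.2302729 ] [ 1.56741126e-01  9.87639284e-01 -9.05301869e-04 -2.12870341e-04]
```

View pics/scene0.png

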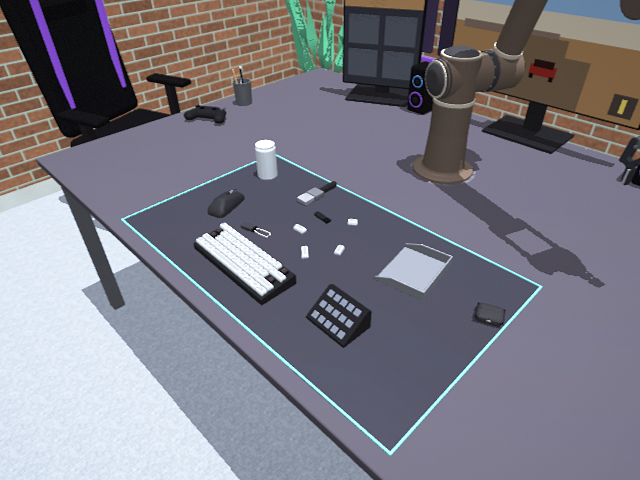

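View pics/wrist0.png

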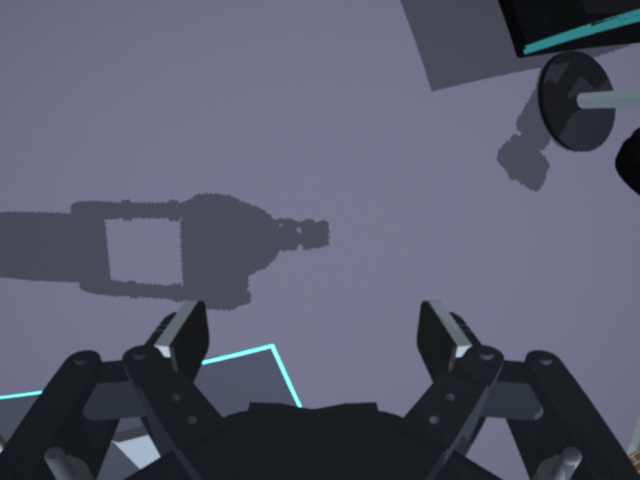

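The scene view shows the four white caps near (300,229), (352,222), (339,250) and (305,252). The stick is at (322,217), the brush at (318,193), the puller at (256,230) and the tray at (416,267). The wrist camera sees only bare desk from here.

View pics/side0.png

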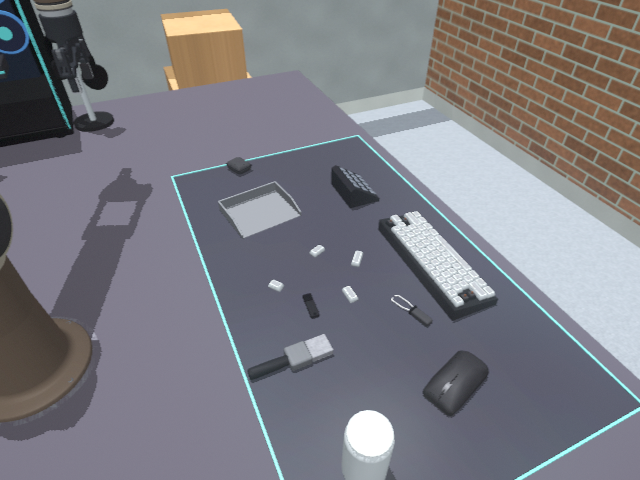

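```bash
cat > h.py <<'E'
from bench import *
import cv2,numpy as np
def ray(n,uv,z,p=None):
    p=p or camera_params(n);R=np.array(p['R']);t=np.array(p['t']);uv=np.atleast_2d(np.float64(uv))
    a=(uv-[p['cx'],p['cy']])/p['fx']
    if n=='wrist':
        r=np.linalg.norm(a,axis=1,keepdims=True);d=np.c_[a/np.maximum(r,1e-9)*np.sin(r),np.cos(r)]
    else: d=np.c_[a,np.ones(len(a))]
    d=d@R;c=-R.T@t
    return (c+d*((z-c[2])/d[:,2:]))[:,:2]
E
python3 - <<'E'
from h import *
for n in("scene","side"):
    im=cv2.imread(f"pics/{n}0.png");g=im.min(2)
    k,l,st,ce=cv2.connectedComponentsWithStats((g>110).astype(np.uint8))
    for i in range(1,k):
        P=ray(n,ce[i],.009)[0]
        if 8<st[i,4]<3000 and 0<P[0]<1 and -.5<P[1]<.6:
            w=ray(n,np.argwhere(l==i)[:,::-1],.012).astype(np.float32)
            (c,s,a)=cv2.minAreaRect(w*1000)
            print(n,ce[i].round(),st[i,4],P.round(3),np.round(s),round(a))
print(ray('scene',[[413,244],[453,257],[421,297],[377,277]],.003).round(3))
E
```

```text
scene [310. 195.] 213 [ 0.442 -0.191] [85. 53.] 2
scene [352. 222.] 68 [0.457 0.001] [33. 29.] 32
scene [243. 258.] 2815 [ 0.774 -0.094] [314. 108.] 89
scene [299. 228.] 89 [ 0.583 -0.084] [27. 46.] 1
scene [263. 232.] 68 [ 0.668 -0.143] [26. 53.] 12
scene [528. 241.] 584 [0.196 0.4  ] [92. 75.] 68
scene [414. 268.] 1837 [0.498 0.246] [182. 126.] 10
scene [304. 252.] 96 [0.645 0.002] [54. 18.] 47
scene [339. 249.] 86 [0.574 0.06 ] [44. 23.] 27
scene [330. 293.] 38 [0.707 0.159] [19. 15.] 9
scene [337. 297.] 40 [0.707 0.18 ] [21. 15.] 18
scene [343. 302.] 44 [0.708 0.201] [20. 17.] 8
scene [323. 303.] 40 [0.744 0.17 ] [18. 15.] 9
scene [350. 307.] 46 [0.709 0.222] [22. 16.] 15
scene [329. 308.] 43 [0.744 0.19 ] [20. 17.] 8
scene [357. 312.] 45 [0.709 0.243] [19. 16.] 7
scene [315. 314.] 41 [0.779 0.18 ] [20. 15.] 17
scene [336. 313.] 42 [0.745 0.212] [19. 15.] 15
scene [321. 319.] 41 [0.78  0.201] [19. 14.] 18
scene [342. 318.] 44 [0.746 0.232] [19. 16.] 7
scene [349. 323.] 47 [0.746 0.253] [19. 16.] 6
scene [327. 324.] 42 [0.78  0.221] [19. 14.] 7
scene [334. 329.] 43 [0.781 0.241] [16. 16.] 3
scene [341. 334.] 46 [0.781 0.262] [19. 15.] 6
side [352. 177.] 109 [0.779 0.287] [99. 36.] 90
side [261. 211.] 2179 [0.502 0.242] [173. 169.] 8
side [366. 187.] 61 [0.791 0.228] [21. 59.] 2
side [116. 213.] 718 [0.179 0.379] [94. 77.] 69
side [317. 250.] 124 [0.57  0.057] [39. 24.] 22
side [357. 258.] 141 [ 0.64  -0.002] [50. 19.] 50
side [276. 285.] 134 [ 0.451 -0.004] [24. 33.] 36
side [350. 294.] 172 [ 0.579 -0.088] [21. 44.] 1
side [404. 299.] 50 [ 0.67  -0.146] [ 9. 44.] 23
side [399. 304.] 56 [ 0.654 -0.152] [10. 44.] 17
side [308. 349.] 910 [ 0.451 -0.174] [81. 48.] 0
side [446. 386.] 56 [ 0.632 -0.337] [22.  8.] 17
side [269. 421.] 13 [ 0.344 -0.271] [10.  8.] 80
side [301. 420.] 9 [ 0.39 -0.29] [6. 6.] 47
[[0.414 0.182]
 [0.386 0.289]
 [0.564 0.315]
 [0.583 0.197]]
```

The side view shows the caps at (317,250), (357,258), (276,285) and (350,294). The stick is at (311,305), and the tray's front edge runs from about (243,235) to (299,213). I'll zoom in to get accurate edges.

Run:
```python
import cv2,numpy as np
im=cv2.imread("pics/side0.png")[170:370,210:450]
im2=cv2.imread("pics/scene0.png")[180:310,280:470]
cv2.imwrite("pics/c1.png",np.vstack([cv2.resize(im,(480,400)).clip(0,255)[:0] if 0 else cv2.resize(im,None,fx=2.5,fy=2.5,interpolation=2)]))
```

```text
(no output)
```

View pics/c1.png

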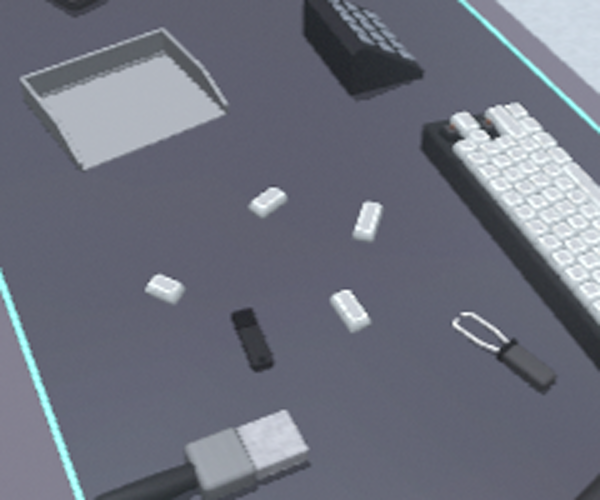

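The crop shows the tray's front corners at (84,168) and (226,110), the USB stick from (240,312) to (264,366), and the caps in between.

Run:
```python
from h import *
c=lambda a:np.array(a)/2.5+[210,170]
print('front',ray('side',c([[84,168],[224,112]]),.003).round(3).tolist())
print('stick',ray('side',c([[240,312],[264,366]]),.009).round(3).tolist())
print('puller tip',ray('side',c([[456,320],[478,316]]),.006).round(3).tolist(),'brush corner',ray('side',c([[290,412],[308,450],[200,490]]),.01).round(3).tolist())
print('macro foot, kbd corner',ray('side',c([[356,96],[422,72]]),.003).round(3).tolist(),ray('side',c([[425,150],[440,125]]),.003).round(3).tolist())
```

```text
front [[0.437, 0.173], [0.587, 0.198]]
stick [[0.498, -0.054], [0.493, -0.112]]
puller tip [[0.653, -0.131], [0.671, -0.135]] brush corner [[0.493, -0.16], [0.491, -0.195], [0.409, -0.194]]
macro foot, kbd corner [[0.718, 0.168], [0.799, 0.176]] [[0.739, 0.066], [0.771, 0.093]]
```

drive_tool(rows=[{"dx": -0.1,"dy": -0.08,"az": 0.08,"fingers": 0.1},{"dx": -0.2,"dy": -0.16,"az": 0.16,"fingers": 0.1},{"dx": -0.3,"dy": -0.24,"az": 0.24,"fingers": 0.1},{"dx": -0.4,"dy": -0.32,"az": 0.32,"fingers": 0.1},{"dx": -0.48,"dy": -0.38,"az": 0.4,"fingers": 0.1},{"dx": -0.56,"dy": -0.45,"az": 0.5,"fingers": 0.1},{"dx": -0.62,"dy": -0.5,"az": 0.6,"fingers": 0.1},{"dx": -0.66,"dy": -0.53,"az": 0.68,"fingers": 0.1},{"dx": -0.68,"dy": -0.54,"az": 0.726,"fingers": 0.1},{"dx": -0.68,"dy": -0.54,"az": 0.726,"fingers": 0.1}])

```text
invalid input at $.rows[0]: expected keys dx, dy, dz, ax, ay, az, fingers
```

```bash
cat >> h.py <<'E'
from scipy.spatial.transform import Rotation as Ro
M=np.array([.512,.186]);U=np.array([-.164,.986]);V=np.array([.986,.164])
def tf(P): d=np.atleast_2d(P)-M; return np.c_[d@U,d@V]   # depth, s
def st():
    s=read_state();R=Ro.from_quat(s['tool_rot']).as_matrix()
    print('t',round(s['time'],2),'depth,s',tf(s['ee_pos'][:2]).round(4)[0],'z',round(s['ee_pos'][2],4),'xy',s['ee_pos'][:2].round(4),
     'xang',np.degrees(np.arctan2(R[1,0],R[0,0])).round(1),'zaxis',R[:,2].round(3),'w',round(s['grip_width'],3),'q',s['qpos'].round(2))
    return s,R
E
python3 - <<'E'
from h import *
s,R=st()
cv2.imwrite("pics/w1.png",snapshot("wrist")[:,:,::-1])
T=np.array([*(M-.185*U+.036*V),.08])
print((R.T@(T-s['ee_pos'])/.4).round(3))
E
```

```text
t 0.15 depth,s [ 0.4542 -0.2474] z 0.2303 xy [0.1933 0.5937] xang 162.0 zaxis [-0.001 -0.002 -1.   ] w 0.085 q [ 1.19  0.31  1.63  0.    1.2  -0.07]
[-1.366 -1.09   0.378]
```

View pics/w1.png

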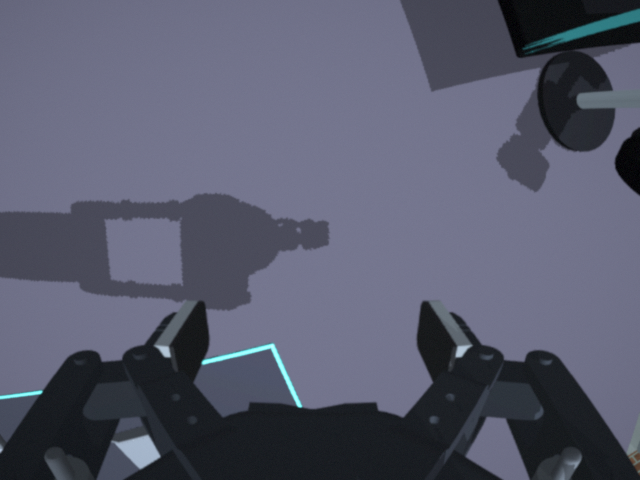

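The call was refused because every row needs all seven keys, so the view hasn't changed from the start pose. I'll send it again in full.

drive_tool(rows=[{"dx": -0.1,"dy": -0.08,"dz": 0,"ax": 0,"ay": 0,"az": 0.08,"fingers": 0.1},{"dx": -0.2,"dy": -0.16,"dz": 0,"ax": 0,"ay": 0,"az": 0.16,"fingers": 0.1},{"dx": -0.3,"dy": -0.24,"dz": 0,"ax": 0,"ay": 0,"az": 0.25,"fingers": 0.1},{"dx": -0.4,"dy": -0.32,"dz": 0,"ax": 0,"ay": 0,"az": 0.34,"fingers": 0.1},{"dx": -0.48,"dy": -0.38,"dz": 0,"ax": 0,"ay": 0,"az": 0.43,"fingers": 0.1},{"dx": -0.56,"dy": -0.45,"dz": 0,"ax": 0,"ay": 0,"az": 0.52,"fingers": 0.1},{"dx": -0.62,"dy": -0.5,"dz": 0,"ax": 0,"ay": 0,"az": 0.61,"fingers": 0.1},{"dx": -0.66,"dy": -0.53,"dz": 0,"ax": 0,"ay": 0,"az": 0.68,"fingers": 0.1},{"dx": -0.68,"dy": -0.54,"dz": 0,"ax": 0,"ay": 0,"az": 0.726,"fingers": 0.1},{"dx": -0.68,"dy": -0.54,"dz": 0,"ax": 0,"ay": 0,"az": 0.726,"fingers": 0.1}])

```text
time: 1.2
ee_pos: [0.386, 0.3036, 0.2313]
tool_rot: [0.647, 0.763, 0.0, 0.0]
ft_force: [0.1, 0.3, -0.5]
grip_width: 0.0087
finger_force: 0.0
```

Run:
```python
from h import *
s,R=st()
cv2.imwrite("pics/w2.png",snapshot("wrist")[:,:,::-1])
T=np.array([*(M-.185*U+.036*V),.08])
print((R.T@(T-s['ee_pos'])/.4).round(3))
```

```text
t 1.2 depth,s [ 0.1366 -0.1049] z 0.2313 xy [0.386  0.3036] xang 99.4 zaxis [ 0. -0. -1.] w 0.009 q [ 0.58  0.05  1.94 -0.    1.15  0.41]
[-0.804  0.352  0.378]
```

View pics/w2.png

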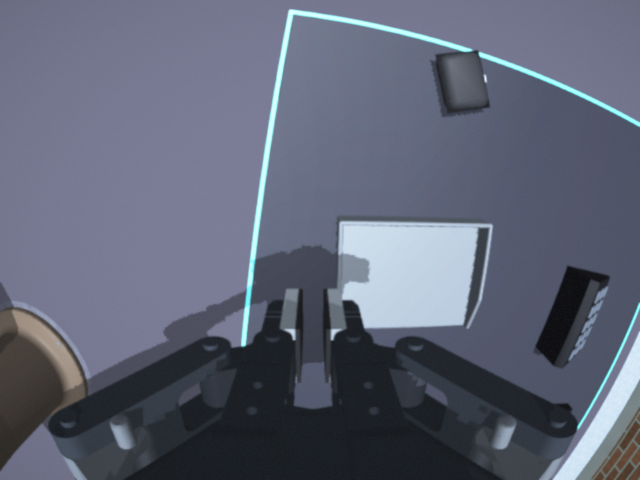

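The wrist view shows the tray with its front edge near row 327 (columns 350–468) and its back wall near row 224. It lines up with the tool axes. Next I'll go behind the nearest cap.

drive_tool(rows=[{"dx": -0.1,"dy": 0.044,"dz": 0,"ax": 0,"ay": 0,"az": 0,"fingers": 0.1},{"dx": -0.2,"dy": 0.088,"dz": 0,"ax": 0,"ay": 0,"az": 0,"fingers": 0.1},{"dx": -0.3,"dy": 0.132,"dz": 0,"ax": 0,"ay": 0,"az": 0,"fingers": 0.1},{"dx": -0.4,"dy": 0.176,"dz": 0,"ax": 0,"ay": 0,"az": 0,"fingers": 0.1},{"dx": -0.5,"dy": 0.22,"dz": 0,"ax": 0,"ay": 0,"az": 0,"fingers": 0.1},{"dx": -0.6,"dy": 0.264,"dz": 0.1,"ax": 0,"ay": 0,"az": 0,"fingers": 0.1},{"dx": -0.7,"dy": 0.308,"dz": 0.2,"ax": 0,"ay": 0,"az": 0,"fingers": 0.1},{"dx": -0.78,"dy": 0.34,"dz": 0.3,"ax": 0,"ay": 0,"az": 0,"fingers": 0.1},{"dx": -0.804,"dy": 0.352,"dz": 0.37,"ax": 0,"ay": 0,"az": 0,"fingers": 0.1},{"dx": -0.804,"dy": 0.352,"dz": 0.378,"ax": 0,"ay": 0,"az": 0,"fingers": 0.1}])

```text
time: 2.25
ee_pos: [0.5734, 0.0097, 0.0727]
tool_rot: [0.646, 0.763, -0.004, -0.005]
ft_force: [-1.3, -0.1, -0.1]
grip_width: 0.0084
finger_force: 0.0
```

Run:
```python
from h import *
p0=None
s,R=st()
for n in ("scene","side","wrist"):
    im=snapshot(n);cv2.imwrite(f"pics/{n}3.png",im[:,:,::-1]);p=camera_params(n)
    k,l,stt,ce=cv2.connectedComponentsWithStats((im.min(2)>(110 if n!='wrist' else 150)).astype(np.uint8))
    for i in range(1,k):
        P=ray(n,ce[i],.011,p);q=tf(P)[0]
        if stt[i,4]>40 and -.32<q[0]<-.08 and abs(q[1])<.13:
            r=cv2.minAreaRect((tf(ray(n,np.argwhere(l==i)[:,::-1],.012,p))*1000).astype(np.float32))
            print(n,stt[i,4],q.round(3),np.round(r[1]),round(r[2]))
p=camera_params("wrist");print(tf(-np.array(p['R']).T@np.array(p['t'])@np.eye(3)[:,:2]).round(3))
```

```text
t 2.25 depth,s [-0.1839  0.0316] z 0.0727 xy [0.5734 0.0097] xang 99.5 zaxis [-0.013  0.    -1.   ] w 0.008 q [-0.06  0.42  1.85 -0.    0.89 -0.22]
scene 68 [-0.172 -0.083] [33. 29.] 68
scene 82 [-0.276  0.029] [44. 25.] 7
scene 86 [-0.133  0.043] [44. 23.] 73
scene 92 [-0.201  0.104] [50. 18.] 52
side 124 [-0.139  0.035] [39. 24.] 77
side 138 [-0.208  0.094] [50. 19.] 49
side 134 [-0.179 -0.092] [24. 33.] 63
side 158 [-0.283  0.02 ] [43. 20.] 9
wrist 1688 [-0.135  0.039] [32. 18.] 77
wrist 1081 [-0.175 -0.087] [22. 26.] 63
wrist 1669 [-0.204  0.1  ] [41. 21.] 50
wrist 49 [-0.234  0.022] [6. 8.] 89
wrist 50 [-0.234  0.049] [9. 4.] 33
wrist 352 [-0.281  0.028] [35.  8.] 8
[[-0.111  0.035]]
```

View pics/wrist3.png

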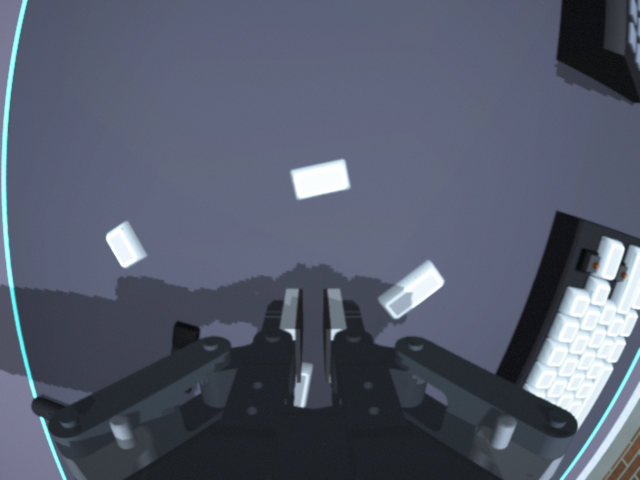

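The wrist view shows cap D straight ahead at (321,179), C at (411,290), A at (126,244), and B partly hidden at (304,385). All three cameras agree. I'll lower the tool and check the height.

drive_tool(rows=[{"dx": 0,"dy": 0.006,"dz": 0.04,"ax": 0,"ay": 0,"az": 0,"fingers": 0.1},{"dx": 0,"dy": 0.006,"dz": 0.08,"ax": 0,"ay": 0,"az": 0,"fingers": 0.1},{"dx": 0,"dy": 0.006,"dz": 0.12,"ax": 0,"ay": 0,"az": 0,"fingers": 0.1},{"dx": 0,"dy": 0.006,"dz": 0.15,"ax": 0,"ay": 0,"az": 0,"fingers": 0.1},{"dx": 0,"dy": 0.006,"dz": 0.165,"ax": 0,"ay": 0,"az": 0,"fingers": 0.1},{"dx": 0,"dy": 0.006,"dz": 0.165,"ax": 0,"ay": 0,"az": 0,"fingers": 0.1},{"dx": 0,"dy": 0.006,"dz": 0.165,"ax": 0,"ay": 0,"az": 0,"fingers": 0.1}])

```text
time: 3.1
ee_pos: [0.5801, 0.0113, 0.014]
tool_rot: [0.646, 0.764, 0.0, 0.0]
ft_force: [0.2, -0.4, 0.2]
grip_width: 0.0082
finger_force: 0.0
```

```bash
python3 -c "
from h import *
st()"
```

```text
t 3.1 depth,s [-0.1834  0.0385] z 0.014 xy [0.5801 0.0113] xang 99.6 zaxis [ 0. -0. -1.] w 0.008 q [-0.06  0.51  1.85 -0.    0.77 -0.22]
```

drive_tool(rows=[{"dx": 0,"dy": 0,"dz": 0.019,"ax": 0,"ay": 0,"az": 0,"fingers": 0.1},{"dx": 0.02,"dy": 0,"dz": 0.019,"ax": 0,"ay": 0,"az": 0,"fingers": 0.1},{"dx": 0.04,"dy": 0,"dz": 0.019,"ax": 0,"ay": 0,"az": 0,"fingers": 0.1},{"dx": 0.06,"dy": 0,"dz": 0.019,"ax": 0,"ay": 0,"az": 0,"fingers": 0.1},{"dx": 0.08,"dy": 0,"dz": 0.019,"ax": 0,"ay": 0,"az": 0,"fingers": 0.1},{"dx": 0.105,"dy": 0,"dz": 0.019,"ax": 0,"ay": 0,"az": 0,"fingers": 0.1},{"dx": 0.13,"dy": 0,"dz": 0.019,"ax": 0,"ay": 0,"az": 0,"fingers": 0.1},{"dx": 0.16,"dy": 0,"dz": 0.019,"ax": 0,"ay": 0,"az": 0,"fingers": 0.1},{"dx": 0.19,"dy": 0,"dz": 0.019,"ax": 0,"ay": 0,"az": 0,"fingers": 0.1},{"dx": 0.22,"dy": 0,"dz": 0.019,"ax": 0,"ay": 0,"az": 0,"fingers": 0.1}])

```text
time: 4.1
ee_pos: [0.5653, 0.0992, 0.0066]
tool_rot: [0.646, 0.764, 0.0, 0.0]
ft_force: [-0.1, -1.0, 0.9]
grip_width: 0.0083
finger_force: 0.6
```

```bash
cat >> h.py <<'E'
def caps(cams=("scene","side"),thr=110,box=(-.32,.14,.14)):
    for n in cams:
        im=snapshot(n);p=camera_params(n)
        k,l,stt,ce=cv2.connectedComponentsWithStats((im.min(2)>thr).astype(np.uint8))
        for i in range(1,k):
            q=tf(ray(n,ce[i],.011,p))[0]
            if 40<stt[i,4]<9000 and box[0]<q[0]<box[1] and abs(q[1])<box[2]:
                r=cv2.minAreaRect((tf(ray(n,np.argwhere(l==i)[:,::-1],.012,p))*1000).astype(np.float32))
                print(n,stt[i,4],q.round(3),np.round(r[1]),round(r[2]))
E
python3 -c "
from h import *
st();caps(('side',));caps(('wrist',),150)"
```

```text
t 4.1 depth,s [-0.0943  0.0383] z 0.0066 xy [0.5653 0.0992] xang 99.6 zaxis [ 0. -0. -1.] w 0.008 q [ 0.1   0.52  1.87 -0.    0.75 -0.07]
side 1978 [ 0.059 -0.008] [169. 173.] 1
side 142 [-0.208  0.094] [50. 20.] 51
side 120 [-0.18  -0.092] [22. 31.] 66
side 171 [-0.283  0.02 ] [44. 21.] 9
wrist 426 [ 0.026 -0.09 ] [ 3. 60.] 73
wrist 632 [0.016 0.08 ] [38.  3.] 7
wrist 3555 [-0.071  0.039] [31. 19.] 90
wrist 49 [-0.102  0.029] [4. 5.] 89
wrist 51 [-0.102  0.047] [6. 3.] 33
wrist 130 [-0.183 -0.076] [ 5. 17.] 89
wrist 47 [-0.227 -0.131] [ 5. 13.] 83
```

drive_tool(rows=[{"dx": 0.03,"dy": 0,"dz": 0,"ax": 0,"ay": 0,"az": 0,"fingers": 0.1},{"dx": 0.06,"dy": 0,"dz": 0,"ax": 0,"ay": 0,"az": 0,"fingers": 0.1},{"dx": 0.09,"dy": 0,"dz": 0,"ax": 0,"ay": 0,"az": 0,"fingers": 0.1},{"dx": 0.12,"dy": 0,"dz": 0,"ax": 0,"ay": 0,"az": 0,"fingers": 0.1},{"dx": 0.15,"dy": 0,"dz": 0,"ax": 0,"ay": 0,"az": 0,"fingers": 0.1},{"dx": 0.18,"dy": 0,"dz": 0,"ax": 0,"ay": 0,"az": 0,"fingers": 0.1},{"dx": 0.21,"dy": 0,"dz": 0,"ax": 0,"ay": 0,"az": 0,"fingers": 0.1},{"dx": 0.24,"dy": 0,"dz": 0,"ax": 0,"ay": 0,"az": 0,"fingers": 0.1},{"dx": 0.27,"dy": 0,"dz": 0,"ax": 0,"ay": 0,"az": 0,"fingers": 0.1},{"dx": 0.3,"dy": 0,"dz": 0,"ax": 0,"ay": 0,"az": 0,"fingers": 0.1}])

```text
time: 5.2
ee_pos: [0.5452, 0.2175, 0.0064]
tool_rot: [0.646, 0.764, -0.0, -0.0]
ft_force: [-0.3, 0.4, 0.8]
grip_width: 0.0089
finger_force: 0.1
```

```bash
python3 -c "
from h import *
st();caps(('wrist',),190);cv2.imwrite('pics/w4.png',snapshot('wrist')[:,:,::-1])"
```

```text
t 5.2 depth,s [0.0256 0.0379] z 0.0064 xy [0.5452 0.2175] xang 99.6 zaxis [-0. -0. -1.] w 0.009 q [0.31 0.54 1.84 0.   0.77 0.14]
wrist 1208 [0.048 0.038] [28. 14.] 90
```

View pics/w4.png

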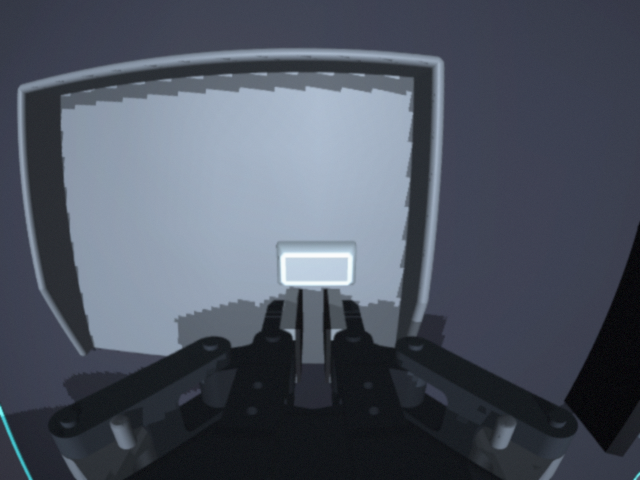

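The wrist view shows cap D flush and inside the tray at (316,265), with the back wall still well ahead. I'll push it deeper, then back off and lift.

drive_tool(rows=[{"dx": 0.03,"dy": 0,"dz": 0,"ax": 0,"ay": 0,"az": 0,"fingers": 0.1},{"dx": 0.06,"dy": 0,"dz": 0,"ax": 0,"ay": 0,"az": 0,"fingers": 0.1},{"dx": 0.09,"dy": 0,"dz": 0,"ax": 0,"ay": 0,"az": 0,"fingers": 0.1},{"dx": 0.115,"dy": 0,"dz": 0,"ax": 0,"ay": 0,"az": 0,"fingers": 0.1},{"dx": 0.135,"dy": 0,"dz": 0,"ax": 0,"ay": 0,"az": 0,"fingers": 0.1},{"dx": 0.135,"dy": 0,"dz": 0,"ax": 0,"ay": 0,"az": 0,"fingers": 0.1},{"dx": 0.1,"dy": 0,"dz": 0,"ax": 0,"ay": 0,"az": 0,"fingers": 0.1},{"dx": 0.07,"dy": 0,"dz": -0.1,"ax": 0,"ay": 0,"az": 0,"fingers": 0.1},{"dx": 0,"dy": 0,"dz": -0.2,"ax": 0,"ay": 0,"az": 0,"fingers": 0.1},{"dx": -0.1,"dy": 0,"dz": -0.2,"ax": 0,"ay": 0,"az": 0,"fingers": 0.1}])

```text
time: 6.3
ee_pos: [0.5572, 0.1772, 0.0926]
tool_rot: [0.645, 0.764, 0.005, 0.004]
ft_force: [1.4, -0.1, -1.0]
grip_width: 0.0083
finger_force: 0.0
```

```bash
python3 -c "
from h import *
s,R=st();caps(('side','wrist'),190)
# stage for C: centre (-.205,.099), target (.05,.04); push dir
d=np.array([.255,-.059]);d/=np.linalg.norm(d);g=np.array([-.205,.099])-d*.045
print(d,np.degrees(np.arctan2(d[1],d[0])),g)
T=np.array([*(M+g[0]*U+g[1]*V),.08]);print((R.T@(T-s['ee_pos'])/.4).round(3))"
```

```text
t 6.3 depth,s [-0.0161  0.0432] z 0.0926 xy [0.5572 0.1772] xang 99.7 zaxis [ 0.012  0.003 -1.   ] w 0.008 q [ 0.23  0.39  1.83 -0.    0.9   0.06]
side 47 [0.102 0.039] [17. 31.] 2
side 92 [-0.205  0.096] [40. 15.] 50
side 105 [-0.28   0.022] [35. 16.] 7
wrist 91 [0.136 0.034] [ 1. 47.] 1
wrist 137 [0.075 0.079] [65.  1.] 1
[ 0.97426225 -0.22541754] -13.027432240512267 [-0.2488418   0.10914379]
[-0.582  0.162  0.033]
```

drive_tool(rows=[{"dx": -0.1,"dy": 0.03,"dz": 0,"ax": 0,"ay": 0,"az": -0.05,"fingers": 0.1},{"dx": -0.2,"dy": 0.06,"dz": 0,"ax": 0,"ay": 0,"az": -0.1,"fingers": 0.1},{"dx": -0.31,"dy": 0.09,"dz": 0,"ax": 0,"ay": 0,"az": -0.151,"fingers": 0.1},{"dx": -0.42,"dy": 0.12,"dz": 0,"ax": 0,"ay": 0,"az": -0.151,"fingers": 0.1},{"dx": -0.52,"dy": 0.15,"dz": 0,"ax": 0,"ay": 0,"az": -0.151,"fingers": 0.1},{"dx": -0.582,"dy": 0.174,"dz": 0,"ax": 0,"ay": 0,"az": -0.151,"fingers": 0.1},{"dx": -0.582,"dy": 0.174,"dz": 0.03,"ax": 0,"ay": 0,"az": -0.151,"fingers": 0.1},{"dx": -0.582,"dy": 0.174,"dz": 0.1,"ax": 0,"ay": 0,"az": -0.151,"fingers": 0.1},{"dx": -0.582,"dy": 0.174,"dz": 0.17,"ax": 0,"ay": 0,"az": -0.151,"fingers": 0.1},{"dx": -0.582,"dy": 0.174,"dz": 0.2,"ax": 0,"ay": 0,"az": -0.151,"fingers": 0.1}])

```text
time: 7.4
ee_pos: [0.6552, -0.0403, 0.003]
tool_rot: [0.555, 0.832, -0.002, -0.004]
ft_force: [-20.5, 4.1, 57.9]
grip_width: 0.0083
finger_force: 29.1
```

drive_tool(rows=[{"dx": 0,"dy": 0,"dz": 0,"ax": 0,"ay": 0,"az": 0,"fingers": 0.1},{"dx": 0.02,"dy": 0,"dz": 0,"ax": 0,"ay": 0,"az": 0,"fingers": 0.1},{"dx": 0.04,"dy": 0,"dz": 0,"ax": 0,"ay": 0,"az": 0,"fingers": 0.1},{"dx": 0.06,"dy": 0,"dz": 0,"ax": 0,"ay": 0,"az": 0,"fingers": 0.1},{"dx": 0.08,"dy": 0,"dz": 0,"ax": 0,"ay": 0,"az": 0,"fingers": 0.1},{"dx": 0.1,"dy": 0,"dz": 0,"ax": 0,"ay": 0,"az": 0,"fingers": 0.1},{"dx": 0.12,"dy": 0,"dz": 0,"ax": 0,"ay": 0,"az": 0,"fingers": 0.1},{"dx": 0.14,"dy": 0,"dz": 0,"ax": 0,"ay": 0,"az": 0,"fingers": 0.1},{"dx": 0.16,"dy": 0,"dz": 0,"ax": 0,"ay": 0,"az": 0,"fingers": 0.1},{"dx": 0.18,"dy": 0,"dz": 0,"ax": 0,"ay": 0,"az": 0,"fingers": 0.1}])

```text
time: 8.4
ee_pos: [0.6317, 0.0261, 0.0066]
tool_rot: [0.555, 0.832, 0.0, 0.0]
ft_force: [-0.3, -0.5, 0.8]
grip_width: 0.0085
finger_force: 0.4
```

```bash
python3 -c "
from h import *
s,R=st();caps(('side',),150);caps(('wrist',),150)"
```

```text
t 8.4 depth,s [-0.1773  0.0918] z 0.0066 xy [0.6317 0.0261] xang 112.5 zaxis [ 0. -0. -1.] w 0.008 q [-0.03  0.6   1.73 -0.    0.81 -0.42]
side 1830 [ 0.048 -0.006] [163. 149.] 1
side 45 [-0.161  0.076] [26. 13.] 36
side 107 [-0.178 -0.092] [21. 29.] 61
side 127 [-0.28   0.021] [41. 19.] 10
wrist 48 [-0.178 -0.072] [8. 3.] 3
wrist 4676 [-0.154  0.089] [40. 19.] 77
wrist 205 [-0.168  0.099] [ 4. 11.] 68
wrist 64 [-0.187  0.084] [3. 6.] 40
wrist 63 [-0.183  0.102] [6. 3.] 23
```

drive_tool(rows=[{"dx": 0.025,"dy": 0,"dz": 0,"ax": 0,"ay": 0,"az": 0,"fingers": 0.1},{"dx": 0.05,"dy": 0,"dz": 0,"ax": 0,"ay": 0,"az": 0,"fingers": 0.1},{"dx": 0.08,"dy": 0,"dz": 0,"ax": 0,"ay": 0,"az": 0,"fingers": 0.1},{"dx": 0.11,"dy": 0,"dz": 0,"ax": 0,"ay": 0,"az": 0,"fingers": 0.1},{"dx": 0.14,"dy": 0,"dz": 0,"ax": 0,"ay": 0,"az": 0,"fingers": 0.1},{"dx": 0.17,"dy": 0,"dz": 0,"ax": 0,"ay": 0,"az": 0,"fingers": 0.1},{"dx": 0.2,"dy": 0,"dz": 0,"ax": 0,"ay": 0,"az": 0,"fingers": 0.1},{"dx": 0.23,"dy": 0,"dz": 0,"ax": 0,"ay": 0,"az": 0,"fingers": 0.1},{"dx": 0.26,"dy": 0,"dz": 0,"ax": 0,"ay": 0,"az": 0,"fingers": 0.1},{"dx": 0.29,"dy": 0,"dz": 0,"ax": 0,"ay": 0,"az": 0,"fingers": 0.1}])

```text
time: 9.5
ee_pos: [0.5869, 0.1336, 0.0065]
tool_rot: [0.555, 0.832, 0.0, 0.0]
ft_force: [1.1, -0.5, 1.0]
grip_width: 0.0085
finger_force: 0.7
```

```bash
python3 -c "
from h import *
s,R=st();caps(('wrist',),190,(-.1,.14,.1))"
```

```text
t 9.5 depth,s [-0.0639  0.0653] z 0.0065 xy [0.5869 0.1336] xang 112.6 zaxis [ 0. -0. -1.] w 0.008 q [ 0.15  0.56  1.8  -0.    0.78 -0.24]
wrist 189 [0.061 0.081] [23.  2.] 1
wrist 4041 [-0.041  0.063] [39. 17.] 77
```

drive_tool(rows=[{"dx": 0.025,"dy": -0.004,"dz": 0,"ax": 0,"ay": 0,"az": 0,"fingers": 0.1},{"dx": 0.05,"dy": -0.008,"dz": 0,"ax": 0,"ay": 0,"az": 0,"fingers": 0.1},{"dx": 0.075,"dy": -0.012,"dz": 0,"ax": 0,"ay": 0,"az": 0,"fingers": 0.1},{"dx": 0.1,"dy": -0.016,"dz": 0,"ax": 0,"ay": 0,"az": 0,"fingers": 0.1},{"dx": 0.13,"dy": -0.016,"dz": 0,"ax": 0,"ay": 0,"az": 0,"fingers": 0.1},{"dx": 0.16,"dy": -0.016,"dz": 0,"ax": 0,"ay": 0,"az": 0,"fingers": 0.1},{"dx": 0.19,"dy": -0.016,"dz": 0,"ax": 0,"ay": 0,"az": 0,"fingers": 0.1},{"dx": 0.22,"dy": -0.016,"dz": 0,"ax": 0,"ay": 0,"az": 0,"fingers": 0.1},{"dx": 0.245,"dy": -0.016,"dz": 0,"ax": 0,"ay": 0,"az": 0,"fingers": 0.1},{"dx": 0.255,"dy": -0.016,"dz": 0,"ax": 0,"ay": 0,"az": 0,"fingers": 0.1}])

```text
time: 10.55
ee_pos: [0.5417, 0.2256, 0.0064]
tool_rot: [0.555, 0.832, -0.0, -0.0]
ft_force: [0.3, -1.6, 1.7]
grip_width: 0.0087
finger_force: 0.6
```

drive_tool(rows=[{"dx": -0.03,"dy": 0,"dz": 0,"ax": 0,"ay": 0,"az": 0,"fingers": 0.1},{"dx": -0.07,"dy": 0,"dz": -0.06,"ax": 0,"ay": 0,"az": 0,"fingers": 0.1},{"dx": -0.14,"dy": 0,"dz": -0.12,"ax": 0,"ay": 0,"az": 0,"fingers": 0.1},{"dx": -0.2,"dy": 0,"dz": -0.18,"ax": 0,"ay": 0,"az": 0.07,"fingers": 0.1},{"dx": -0.22,"dy": 0,"dz": -0.2,"ax": 0,"ay": 0,"az": 0.151,"fingers": 0.1},{"dx": -0.22,"dy": 0,"dz": -0.2,"ax": 0,"ay": 0,"az": 0.151,"fingers": 0.1},{"dx": -0.22,"dy": 0,"dz": -0.2,"ax": 0,"ay": 0,"az": 0.151,"fingers": 0.1}])

```text
time: 11.25
ee_pos: [0.5757, 0.1423, 0.086]
tool_rot: [0.645, 0.764, -0.0, -0.0]
ft_force: [-0.8, -0.7, -0.5]
grip_width: 0.0085
finger_force: 0.0
```

```bash
python3 -c "
from h import *
s,R=st();caps(('side','scene'),190);caps(('wrist',),190)
g=np.array([-.341,.024])
T=np.array([*(M+g[0]*U+g[1]*V),.08]);print(T,(R.T@(T-s['ee_pos'])/.4).round(3))"
```

```text
t 11.25 depth,s [-0.0535  0.0556] z 0.086 xy [0.5757 0.1423] xang 99.6 zaxis [-0.001  0.    -1.   ] w 0.008 q [0.17 0.42 1.81 0.   0.91 0.  ]
side 47 [0.102 0.039] [17. 31.] 2
side 68 [0.056 0.034] [41. 18.] 78
side 105 [-0.28   0.022] [35. 16.] 7
scene 65 [-0.277  0.027] [40. 22.] 8
scene 655 [0.051 0.011] [116. 143.] 1
scene 46 [ 0.108 -0.016] [29. 72.] 5
wrist 215 [0.071 0.08 ] [59.  1.] 1
wrist 92 [ 0.072 -0.093] [50.  1.] 0
[ 0.591588 -0.14629   0.08    ] [-0.718 -0.081  0.015]
```

Caps D and C are in. Next is B: I'll stage behind it and make a gentler descent.

drive_tool(rows=[{"dx": -0.09,"dy": -0.01,"dz": 0,"ax": 0,"ay": 0,"az": -0.03,"fingers": 0.1},{"dx": -0.2,"dy": -0.02,"dz": 0,"ax": 0,"ay": 0,"az": -0.069,"fingers": 0.1},{"dx": -0.31,"dy": -0.03,"dz": 0,"ax": 0,"ay": 0,"az": -0.069,"fingers": 0.1},{"dx": -0.42,"dy": -0.04,"dz": 0,"ax": 0,"ay": 0,"az": -0.069,"fingers": 0.1},{"dx": -0.53,"dy": -0.055,"dz": 0,"ax": 0,"ay": 0,"az": -0.069,"fingers": 0.1},{"dx": -0.62,"dy": -0.068,"dz": 0,"ax": 0,"ay": 0,"az": -0.069,"fingers": 0.1},{"dx": -0.67,"dy": -0.068,"dz": 0,"ax": 0,"ay": 0,"az": -0.069,"fingers": 0.1},{"dx": -0.688,"dy": -0.068,"dz": 0,"ax": 0,"ay": 0,"az": -0.069,"fingers": 0.1},{"dx": -0.688,"dy": -0.068,"dz": 0,"ax": 0,"ay": 0,"az": -0.069,"fingers": 0.1},{"dx": -0.688,"dy": -0.068,"dz": 0.03,"ax": 0,"ay": 0,"az": -0.069,"fingers": 0.1}])

```text
time: 12.4
ee_pos: [0.5962, -0.1318, 0.0753]
tool_rot: [0.605, 0.796, 0.001, 0.001]
ft_force: [1.1, 1.2, -0.2]
grip_width: 0.0087
finger_force: 0.0
```

drive_tool(rows=[{"dx": 0,"dy": 0,"dz": 0.03,"ax": 0,"ay": 0,"az": 0,"fingers": 0.1},{"dx": 0,"dy": 0,"dz": 0.06,"ax": 0,"ay": 0,"az": 0,"fingers": 0.1},{"dx": 0,"dy": 0,"dz": 0.09,"ax": 0,"ay": 0,"az": 0,"fingers": 0.1},{"dx": 0,"dy": 0,"dz": 0.12,"ax": 0,"ay": 0,"az": 0,"fingers": 0.1},{"dx": 0,"dy": 0,"dz": 0.14,"ax": 0,"ay": 0,"az": 0,"fingers": 0.1},{"dx": 0,"dy": 0,"dz": 0.155,"ax": 0,"ay": 0,"az": 0,"fingers": 0.1},{"dx": 0,"dy": 0,"dz": 0.163,"ax": 0,"ay": 0,"az": 0,"fingers": 0.1},{"dx": 0,"dy": 0,"dz": 0.169,"ax": 0,"ay": 0,"az": 0,"fingers": 0.1},{"dx": 0,"dy": 0,"dz": 0.169,"ax": 0,"ay": 0,"az": 0,"fingers": 0.1}])

```text
time: 13.3
ee_pos: [0.595, -0.1329, 0.0069]
tool_rot: [0.605, 0.796, 0.0, 0.0]
ft_force: [0.2, -0.8, -0.3]
grip_width: 0.0084
finger_force: 0.0
```

```bash
python3 -c "
from h import *
s,R=st();caps(('wrist',),150)"
```

```text
t 13.3 depth,s [-0.328   0.0296] z 0.0069 xy [ 0.595  -0.1329] xang 105.5 zaxis [ 0. -0. -1.] w 0.008 q [-0.29  0.57  1.78  0.    0.79 -0.56]
wrist 4309 [-0.278  0.022] [36. 17.] 8
wrist 144 [-0.32   0.038] [4. 8.] 77
```

drive_tool(rows=[{"dx": 0.02,"dy": 0,"dz": 0,"ax": 0,"ay": 0,"az": 0,"fingers": 0.1},{"dx": 0.04,"dy": 0,"dz": 0,"ax": 0,"ay": 0,"az": 0,"fingers": 0.1},{"dx": 0.06,"dy": 0,"dz": 0,"ax": 0,"ay": 0,"az": 0,"fingers": 0.1},{"dx": 0.08,"dy": 0,"dz": 0,"ax": 0,"ay": 0,"az": 0,"fingers": 0.1},{"dx": 0.1,"dy": 0,"dz": 0,"ax": 0,"ay": 0,"az": 0,"fingers": 0.1},{"dx": 0.12,"dy": 0,"dz": 0,"ax": 0,"ay": 0,"az": 0,"fingers": 0.1},{"dx": 0.14,"dy": 0,"dz": 0,"ax": 0,"ay": 0,"az": 0,"fingers": 0.1},{"dx": 0.16,"dy": 0,"dz": 0,"ax": 0,"ay": 0,"az": 0,"fingers": 0.1},{"dx": 0.18,"dy": 0,"dz": 0,"ax": 0,"ay": 0,"az": 0,"fingers": 0.1},{"dx": 0.2,"dy": 0,"dz": 0,"ax": 0,"ay": 0,"az": 0,"fingers": 0.1}])

```text
time: 14.35
ee_pos: [0.5734, -0.055, 0.0069]
tool_rot: [0.605, 0.796, 0.0, 0.0]
ft_force: [0.4, -0.3, 0.1]
grip_width: 0.0088
finger_force: 0.3
```

```bash
python3 -c "
from h import *
s,R=st();caps(('wrist',),150)"
```

```text
t 14.35 depth,s [-0.2477  0.021 ] z 0.0069 xy [ 0.5734 -0.055 ] xang 105.5 zaxis [ 0.  0. -1.] w 0.009 q [-0.17  0.52  1.86  0.    0.76 -0.44]
wrist 2427 [-0.173 -0.088] [22. 28.] 63
wrist 4033 [-0.218  0.024] [36. 18.] 37
wrist 100 [-0.237  0.028] [4. 5.] 82
wrist 63 [-0.256  0.012] [3. 6.] 47
wrist 61 [-0.254  0.03 ] [6. 3.] 30
```

drive_tool(rows=[{"dx": 0.02,"dy": 0,"dz": 0,"ax": 0,"ay": 0,"az": 0,"fingers": 0.1},{"dx": 0.04,"dy": 0,"dz": 0,"ax": 0,"ay": 0,"az": 0,"fingers": 0.1},{"dx": 0.06,"dy": 0,"dz": 0,"ax": 0,"ay": 0,"az": 0,"fingers": 0.1},{"dx": 0.08,"dy": 0,"dz": 0,"ax": 0,"ay": 0,"az": 0,"fingers": 0.1},{"dx": 0.1,"dy": 0,"dz": 0,"ax": 0,"ay": 0,"az": 0,"fingers": 0.1},{"dx": 0.12,"dy": 0,"dz": 0,"ax": 0,"ay": 0,"az": 0,"fingers": 0.1},{"dx": 0.14,"dy": 0,"dz": 0,"ax": 0,"ay": 0,"az": 0,"fingers": 0.1},{"dx": 0.16,"dy": 0,"dz": 0,"ax": 0,"ay": 0,"az": 0,"fingers": 0.1}])

```text
time: 15.2
ee_pos: [0.5562, 0.0067, 0.0069]
tool_rot: [0.605, 0.796, -0.0, -0.0]
ft_force: [-0.2, 0.1, -0.0]
grip_width: 0.0082
finger_force: 0.1
```

```bash
python3 -c "
from h import *
s,R=st();caps(('wrist',),150)"
```

```text
t 15.2 depth,s [-0.1841  0.0142] z 0.0069 xy [0.5562 0.0067] xang 105.5 zaxis [-0.  0. -1.] w 0.008 q [-0.07  0.49  1.91  0.    0.74 -0.34]
wrist 2225 [-0.172 -0.088] [24. 27.] 63
wrist 3982 [-0.16   0.026] [36. 19.] 83
wrist 100 [-0.173  0.021] [4. 5.] 82
wrist 60 [-0.193  0.005] [3. 6.] 47
wrist 62 [-0.191  0.023] [6. 3.] 30
wrist 42 [-0.275 -0.091] [7. 4.] 71
wrist 215 [-0.259  0.135] [ 8. 19.] 82
```

drive_tool(rows=[{"dx": -0.03,"dy": 0,"dz": 0,"ax": 0,"ay": 0,"az": 0,"fingers": 0.1},{"dx": -0.03,"dy": 0.02,"dz": 0,"ax": 0,"ay": 0,"az": -0.03,"fingers": 0.1},{"dx": -0.03,"dy": 0.041,"dz": 0,"ax": 0,"ay": 0,"az": -0.064,"fingers": 0.1},{"dx": -0.02,"dy": 0.041,"dz": 0,"ax": 0,"ay": 0,"az": -0.064,"fingers": 0.1},{"dx": 0,"dy": 0.04,"dz": 0,"ax": 0,"ay": 0,"az": -0.064,"fingers": 0.1},{"dx": 0.02,"dy": 0.038,"dz": 0,"ax": 0,"ay": 0,"az": -0.064,"fingers": 0.1},{"dx": 0.04,"dy": 0.036,"dz": 0,"ax": 0,"ay": 0,"az": -0.064,"fingers": 0.1},{"dx": 0.06,"dy": 0.034,"dz": 0,"ax": 0,"ay": 0,"az": -0.064,"fingers": 0.1},{"dx": 0.085,"dy": 0.032,"dz": 0,"ax": 0,"ay": 0,"az": -0.064,"fingers": 0.1},{"dx": 0.11,"dy": 0.03,"dz": 0,"ax": 0,"ay": 0,"az": -0.064,"fingers": 0.1}])

```text
time: 16.25
ee_pos: [0.5557, 0.0526, 0.0068]
tool_rot: [0.566, 0.824, -0.0, -0.0]
ft_force: [-0.0, 0.2, 0.2]
grip_width: 0.0086
finger_force: 0.1
```

```bash
python3 -c "
from h import *
s,R=st();caps(('wrist',),150)"
```

```text
t 16.25 depth,s [-0.1387  0.0212] z 0.0068 xy [0.5557 0.0526] xang 111.0 zaxis [-0.  0. -1.] w 0.009 q [ 0.02  0.5   1.91  0.    0.74 -0.35]
wrist 1289 [0.001 0.058] [38. 13.] 68
wrist 191 [0.008 0.079] [15.  3.] 11
wrist 4024 [-0.116  0.017] [36. 18.] 78
wrist 139 [-0.128  0.028] [4. 8.] 71
wrist 1502 [-0.171 -0.09 ] [22. 27.] 63
wrist 68 [-0.148  0.013] [3. 6.] 41
wrist 66 [-0.144  0.031] [6. 3.] 25
```

drive_tool(rows=[{"dx": 0.028,"dy": 0,"dz": 0,"ax": 0,"ay": 0,"az": 0,"fingers": 0.1},{"dx": 0.056,"dy": 0,"dz": 0,"ax": 0,"ay": 0,"az": 0,"fingers": 0.1},{"dx": 0.084,"dy": 0,"dz": 0,"ax": 0,"ay": 0,"az": 0,"fingers": 0.1},{"dx": 0.112,"dy": 0,"dz": 0,"ax": 0,"ay": 0,"az": 0,"fingers": 0.1},{"dx": 0.14,"dy": 0,"dz": 0,"ax": 0,"ay": 0,"az": 0,"fingers": 0.1},{"dx": 0.168,"dy": 0,"dz": 0,"ax": 0,"ay": 0,"az": 0,"fingers": 0.1},{"dx": 0.196,"dy": 0,"dz": 0,"ax": 0,"ay": 0,"az": 0,"fingers": 0.1},{"dx": 0.224,"dy": 0,"dz": 0,"ax": 0,"ay": 0,"az": 0,"fingers": 0.1},{"dx": 0.252,"dy": 0,"dz": 0,"ax": 0,"ay": 0,"az": 0,"fingers": 0.1},{"dx": 0.28,"dy": 0,"dz": 0,"ax": 0,"ay": 0,"az": 0,"fingers": 0.1}])

```text
time: 17.3
ee_pos: [0.5158, 0.1571, 0.0069]
tool_rot: [0.566, 0.824, 0.0, 0.0]
ft_force: [0.1, -0.1, -0.5]
grip_width: 0.0084
finger_force: 0.3
```

drive_tool(rows=[{"dx": 0.028,"dy": 0,"dz": 0,"ax": 0,"ay": 0,"az": 0,"fingers": 0.1},{"dx": 0.056,"dy": 0,"dz": 0,"ax": 0,"ay": 0,"az": 0,"fingers": 0.1},{"dx": 0.084,"dy": 0,"dz": 0,"ax": 0,"ay": 0,"az": 0,"fingers": 0.1},{"dx": 0.112,"dy": 0,"dz": 0,"ax": 0,"ay": 0,"az": 0,"fingers": 0.1},{"dx": 0.14,"dy": 0,"dz": 0,"ax": 0,"ay": 0,"az": 0,"fingers": 0.1},{"dx": 0.168,"dy": 0,"dz": 0,"ax": 0,"ay": 0,"az": 0,"fingers": 0.1},{"dx": 0.196,"dy": 0,"dz": 0,"ax": 0,"ay": 0,"az": 0,"fingers": 0.1},{"dx": 0.22,"dy": 0,"dz": 0,"ax": 0,"ay": 0,"az": 0,"fingers": 0.1},{"dx": 0.235,"dy": 0,"dz": 0,"ax": 0,"ay": 0,"az": 0,"fingers": 0.1},{"dx": 0.235,"dy": 0,"dz": 0,"ax": 0,"ay": 0,"az": 0,"fingers": 0.1}])

```text
time: 18.3
ee_pos: [0.482, 0.2447, 0.0068]
tool_rot: [0.566, 0.824, -0.0, -0.0]
ft_force: [0.6, 0.0, 0.5]
grip_width: 0.0085
finger_force: 0.0
```

```bash
python3 -c "
from h import *
s,R=st();caps(('wrist',),190,(0,.13,.075));cv2.imwrite('pics/w5.png',snapshot('wrist')[:,:,::-1])"
```

```text
t 18.3 depth,s [ 0.0628 -0.0199] z 0.0068 xy [0.482  0.2447] xang 111.1 zaxis [-0.  0. -1.] w 0.009 q [0.39 0.47 1.95 0.   0.72 0.02]
wrist 48 [ 0.117 -0.04 ] [3. 4.] 48
wrist 2062 [0.101 0.039] [29. 15.] 90
wrist 3007 [ 0.083 -0.023] [34. 15.] 78
wrist 467 [0.059 0.048] [13. 14.] 77
```

View pics/w5.png

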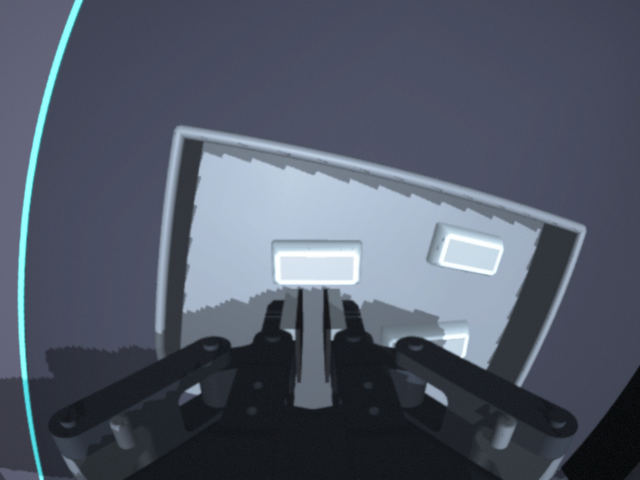

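B now sits at about (316,265), inside the tray and alongside D and C. I'll lift off and stage behind the last cap, A, turned so it meets A's long side.

drive_tool(rows=[{"dx": -0.03,"dy": 0,"dz": 0,"ax": 0,"ay": 0,"az": 0,"fingers": 0.1},{"dx": -0.06,"dy": 0,"dz": -0.06,"ax": 0,"ay": 0,"az": 0,"fingers": 0.1},{"dx": -0.1,"dy": 0,"dz": -0.13,"ax": 0,"ay": 0,"az": 0.02,"fingers": 0.1},{"dx": -0.18,"dy": 0,"dz": -0.18,"ax": 0,"ay": 0,"az": 0.1,"fingers": 0.1},{"dx": -0.28,"dy": 0,"dz": -0.2,"ax": 0,"ay": 0,"az": 0.19,"fingers": 0.1},{"dx": -0.36,"dy": -0.05,"dz": -0.2,"ax": 0,"ay": 0,"az": 0.28,"fingers": 0.1},{"dx": -0.42,"dy": -0.1,"dz": -0.2,"ax": 0,"ay": 0,"az": 0.37,"fingers": 0.1},{"dx": -0.46,"dy": -0.16,"dz": -0.2,"ax": 0,"ay": 0,"az": 0.45,"fingers": 0.1},{"dx": -0.48,"dy": -0.2,"dz": -0.2,"ax": 0,"ay": 0,"az": 0.483,"fingers": 0.1},{"dx": -0.48,"dy": -0.2,"dz": -0.2,"ax": 0,"ay": 0,"az": 0.483,"fingers": 0.1}])

```text
time: 19.4
ee_pos: [0.4743, 0.0342, 0.0863]
tool_rot: [0.822, 0.569, -0.001, -0.001]
ft_force: [-0.6, 0.3, 0.2]
grip_width: 0.0088
finger_force: 0.0
```

drive_tool(rows=[{"dx": 0,"dy": 0,"dz": 0,"ax": 0,"ay": 0,"az": 0,"fingers": 0.1},{"dx": 0,"dy": 0,"dz": 0,"ax": 0,"ay": 0,"az": 0,"fingers": 0.1}])

```text
time: 19.6
ee_pos: [0.4776, 0.0366, 0.0873]
tool_rot: [0.821, 0.571, 0.001, 0.0]
ft_force: [-0.1, 0.4, -0.0]
grip_width: 0.0088
finger_force: 0.0
```

```bash
python3 -c "
from h import *
s,R=st();caps(('side',),190);caps(('wrist',),190)
g=np.array([-.212,-.11])
T=np.array([*(M+g[0]*U+g[1]*V),.0068]);print(T,(R.T@(T-s['ee_pos'])/.4).round(3))"
```

```text
t 19.6 depth,s [-0.1417 -0.0584] z 0.0873 xy [0.4776 0.0366] xang 69.6 zaxis [ 0.002  0.    -1.   ] w 0.009 q [-0.01  0.23  2.07  0.    0.84  0.34]
wrist 221 [ 0.036 -0.083] [ 3. 70.] 87
wrist 6653 [ 0.016 -0.045] [ 53. 112.] 36
wrist 132 [-0.182 -0.085] [16.  9.] 30
wrist 43 [-0.182 -0.099] [4. 9.] 87
wrist 42 [-0.196 -0.075] [9. 4.] 63
[ 0.438308 -0.041072  0.0068  ] [-0.216 -0.025  0.201]
```

drive_tool(rows=[{"dx": -0.07,"dy": -0.01,"dz": 0,"ax": 0,"ay": 0,"az": 0,"fingers": 0.1},{"dx": -0.14,"dy": -0.02,"dz": 0,"ax": 0,"ay": 0,"az": 0,"fingers": 0.1},{"dx": -0.2,"dy": -0.025,"dz": 0,"ax": 0,"ay": 0,"az": 0,"fingers": 0.1},{"dx": -0.216,"dy": -0.025,"dz": 0.01,"ax": 0,"ay": 0,"az": 0,"fingers": 0.1},{"dx": -0.216,"dy": -0.025,"dz": 0.04,"ax": 0,"ay": 0,"az": 0,"fingers": 0.1},{"dx": -0.216,"dy": -0.025,"dz": 0.08,"ax": 0,"ay": 0,"az": 0,"fingers": 0.1},{"dx": -0.216,"dy": -0.025,"dz": 0.12,"ax": 0,"ay": 0,"az": 0,"fingers": 0.1},{"dx": -0.216,"dy": -0.025,"dz": 0.15,"ax": 0,"ay": 0,"az": 0,"fingers": 0.1},{"dx": -0.216,"dy": -0.025,"dz": 0.17,"ax": 0,"ay": 0,"az": 0,"fingers": 0.1},{"dx": -0.216,"dy": -0.025,"dz": 0.185,"ax": 0,"ay": 0,"az": 0,"fingers": 0.1}])

```text
time: 20.7
ee_pos: [0.4368, -0.0408, 0.0118]
tool_rot: [0.821, 0.57, -0.0, -0.0]
ft_force: [-0.5, 0.6, -0.1]
grip_width: 0.0087
finger_force: 0.0
```

drive_tool(rows=[{"dx": 0,"dy": 0,"dz": 0.008,"ax": 0,"ay": 0,"az": 0,"fingers": 0.1},{"dx": 0,"dy": 0,"dz": 0.014,"ax": 0,"ay": 0,"az": 0,"fingers": 0.1},{"dx": 0,"dy": 0,"dz": 0.014,"ax": 0,"ay": 0,"az": 0,"fingers": 0.1}])

```text
time: 21.0
ee_pos: [0.4371, -0.0414, 0.0073]
tool_rot: [0.822, 0.57, 0.0, 0.0]
ft_force: [-0.4, 0.6, 0.5]
grip_width: 0.0089
finger_force: 0.0
```

```bash
python3 -c "
from h import *
s,R=st();caps(('wrist',),150)"
```

```text
t 21.0 depth,s [-0.212  -0.1112] z 0.0073 xy [ 0.4371 -0.0414] xang 69.5 zaxis [ 0. -0. -1.] w 0.009 q [-0.19  0.33  2.18 -0.    0.63  0.16]
wrist 3153 [-0.174 -0.09 ] [18. 26.] 63
wrist 52 [-0.215 -0.125] [5. 4.] 29
wrist 54 [-0.225 -0.109] [5. 4.] 30
```

drive_tool(rows=[{"dx": 0.02,"dy": 0,"dz": 0,"ax": 0,"ay": 0,"az": 0,"fingers": 0.1},{"dx": 0.04,"dy": 0,"dz": 0,"ax": 0,"ay": 0,"az": 0,"fingers": 0.1},{"dx": 0.06,"dy": 0,"dz": 0,"ax": 0,"ay": 0,"az": 0,"fingers": 0.1},{"dx": 0.08,"dy": 0,"dz": 0,"ax": 0,"ay": 0,"az": 0,"fingers": 0.1},{"dx": 0.1,"dy": 0,"dz": 0,"ax": 0,"ay": 0,"az": 0,"fingers": 0.1},{"dx": 0.12,"dy": 0,"dz": 0,"ax": 0,"ay": 0,"az": 0,"fingers": 0.1},{"dx": 0.14,"dy": 0,"dz": 0,"ax": 0,"ay": 0,"az": 0,"fingers": 0.1},{"dx": 0.16,"dy": 0,"dz": 0,"ax": 0,"ay": 0,"az": 0,"fingers": 0.1},{"dx": 0.18,"dy": 0,"dz": 0,"ax": 0,"ay": 0,"az": 0,"fingers": 0.1}])

```text
time: 21.95
ee_pos: [0.4624, 0.0267, 0.0073]
tool_rot: [0.822, 0.57, -0.0, 0.0]
ft_force: [0.3, -0.9, 1.4]
grip_width: 0.0086
finger_force: 0.8
```

```bash
python3 -c "
from h import *
s,R=st();caps(('wrist',),150,(-.2,0,.1))"
```

```text
t 21.95 depth,s [-0.149  -0.0751] z 0.0073 xy [0.4624 0.0267] xang 69.5 zaxis [-0. -0. -1.] w 0.009 q [-0.04  0.36  2.13 -0.    0.65  0.32]
wrist 351 [-0.    -0.071] [ 8. 17.] 41
wrist 3165 [-0.127 -0.071] [31. 26.] 31
wrist 65 [-0.152 -0.088] [3. 6.] 83
wrist 66 [-0.161 -0.072] [6. 3.] 66
```

```bash
python3 -c "
from h import *
for t in (120,180,210,235): print(t);caps(('wrist',),t,(-.17,-.08,.1))"
```

```text
120
wrist 3747 [-0.129 -0.072] [43. 27.] 30
wrist 530 [-0.153 -0.067] [23.  6.] 28
180
wrist 2876 [-0.127 -0.071] [19. 26.] 31
wrist 48 [-0.152 -0.089] [3. 6.] 86
wrist 49 [-0.161 -0.073] [6. 3.] 63
210
wrist 2675 [-0.127 -0.071] [18. 25.] 30
235
wrist 2339 [-0.127 -0.071] [16. 24.] 30
```

drive_tool(rows=[{"dx": -0.025,"dy": 0,"dz": 0,"ax": 0,"ay": 0,"az": 0,"fingers": 0.1},{"dx": -0.034,"dy": 0.0075,"dz": 0,"ax": 0,"ay": 0,"az": -0.09,"fingers": 0.1},{"dx": -0.034,"dy": 0.0075,"dz": 0,"ax": 0,"ay": 0,"az": -0.18,"fingers": 0.1},{"dx": -0.034,"dy": 0.0075,"dz": 0,"ax": 0,"ay": 0,"az": -0.198,"fingers": 0.1},{"dx": -0.015,"dy": 0.002,"dz": 0,"ax": 0,"ay": 0,"az": -0.198,"fingers": 0.1},{"dx": 0.004,"dy": -0.004,"dz": 0,"ax": 0,"ay": 0,"az": -0.198,"fingers": 0.1},{"dx": 0.023,"dy": -0.01,"dz": 0,"ax": 0,"ay": 0,"az": -0.198,"fingers": 0.1},{"dx": 0.042,"dy": -0.016,"dz": 0,"ax": 0,"ay": 0,"az": -0.198,"fingers": 0.1},{"dx": 0.062,"dy": -0.022,"dz": 0,"ax": 0,"ay": 0,"az": -0.198,"fingers": 0.1},{"dx": 0.085,"dy": -0.029,"dz": 0,"ax": 0,"ay": 0,"az": -0.198,"fingers": 0.1}])

```text
time: 23.2
ee_pos: [0.4632, 0.0629, 0.0073]
tool_rot: [0.728, 0.685, -0.0, 0.0]
ft_force: [-0.1, 0.2, -0.3]
grip_width: 0.0087
finger_force: 0.1
```

```bash
python3 -c "
from h import *
s,R=st();caps(('wrist',),210,(-.17,0,.1))"
```

```text
t 23.2 depth,s [-0.1134 -0.0683] z 0.0073 xy [0.4632 0.0629] xang 86.5 zaxis [-0. -0. -1.] w 0.009 q [ 0.04  0.37  2.12 -0.    0.66  0.1 ]
wrist 2686 [-0.091 -0.066] [18. 25.] 13
```

drive_tool(rows=[{"dx": 0.025,"dy": 0,"dz": 0,"ax": 0,"ay": 0,"az": 0,"fingers": 0.1},{"dx": 0.05,"dy": 0,"dz": 0,"ax": 0,"ay": 0,"az": 0,"fingers": 0.1},{"dx": 0.075,"dy": 0,"dz": 0,"ax": 0,"ay": 0,"az": 0,"fingers": 0.1},{"dx": 0.1,"dy": 0,"dz": 0,"ax": 0,"ay": 0,"az": 0,"fingers": 0.1},{"dx": 0.125,"dy": 0,"dz": 0,"ax": 0,"ay": 0,"az": 0,"fingers": 0.1},{"dx": 0.15,"dy": 0,"dz": 0,"ax": 0,"ay": 0,"az": 0,"fingers": 0.1},{"dx": 0.175,"dy": 0,"dz": 0,"ax": 0,"ay": 0,"az": 0,"fingers": 0.1},{"dx": 0.2,"dy": 0,"dz": 0,"ax": 0,"ay": 0,"az": 0,"fingers": 0.1},{"dx": 0.225,"dy": 0,"dz": 0,"ax": 0,"ay": 0,"az": 0,"fingers": 0.1},{"dx": 0.25,"dy": 0,"dz": 0,"ax": 0,"ay": 0,"az": 0,"fingers": 0.1}])

```text
time: 24.25
ee_pos: [0.4693, 0.1626, 0.0073]
tool_rot: [0.728, 0.685, -0.0, -0.0]
ft_force: [0.2, -0.3, -0.2]
grip_width: 0.0088
finger_force: 0.2
```

drive_tool(rows=[{"dx": 0.025,"dy": 0,"dz": 0,"ax": 0,"ay": 0,"az": 0,"fingers": 0.1},{"dx": 0.05,"dy": 0,"dz": 0,"ax": 0,"ay": 0,"az": 0,"fingers": 0.1},{"dx": 0.075,"dy": 0,"dz": 0,"ax": 0,"ay": 0,"az": 0,"fingers": 0.1},{"dx": 0.1,"dy": 0,"dz": 0,"ax": 0,"ay": 0,"az": 0,"fingers": 0.1},{"dx": 0.112,"dy": 0,"dz": 0,"ax": 0,"ay": 0,"az": 0,"fingers": 0.1},{"dx": 0.112,"dy": 0,"dz": 0,"ax": 0,"ay": 0,"az": 0,"fingers": 0.1}])

```text
time: 24.85
ee_pos: [0.4721, 0.2072, 0.0073]
tool_rot: [0.728, 0.686, 0.0, 0.0]
ft_force: [-0.5, -0.8, 0.1]
grip_width: 0.0087
finger_force: 0.0
```

drive_tool(rows=[{"dx": -0.03,"dy": 0,"dz": 0,"ax": 0,"ay": 0,"az": 0,"fingers": 0.1},{"dx": -0.07,"dy": 0,"dz": -0.05,"ax": 0,"ay": 0,"az": 0,"fingers": 0.1},{"dx": -0.1,"dy": 0,"dz": -0.15,"ax": 0,"ay": 0,"az": 0,"fingers": 0.1},{"dx": -0.15,"dy": 0,"dz": -0.25,"ax": 0,"ay": 0,"az": 0,"fingers": 0.1},{"dx": -0.25,"dy": 0,"dz": -0.33,"ax": 0,"ay": 0,"az": 0,"fingers": 0.1},{"dx": -0.28,"dy": 0,"dz": -0.36,"ax": 0,"ay": 0,"az": 0,"fingers": 0.1},{"dx": -0.28,"dy": 0,"dz": -0.36,"ax": 0,"ay": 0,"az": 0,"fingers": 0.1},{"dx": -0.28,"dy": 0,"dz": -0.36,"ax": 0,"ay": 0,"az": 0,"fingers": 0.1}])

```text
time: 25.65
ee_pos: [0.4644, 0.0943, 0.1504]
tool_rot: [0.729, 0.685, -0.0, -0.001]
ft_force: [-0.5, -0.1, -0.3]
grip_width: 0.0083
finger_force: 0.0
```

```bash
python3 -c "
from h import *
s,R=st();caps(('side','wrist'),190,(-.3,.12,.075));cv2.imwrite('pics/w6.png',snapshot('wrist')[:,:,::-1])"
```

```text
t 25.65 depth,s [-0.0826 -0.062 ] z 0.1504 xy [0.4644 0.0943] xang 86.4 zaxis [-0.001  0.    -1.   ] w 0.008 q [0.11 0.12 2.05 0.   0.98 0.17]
side 68 [0.056 0.034] [41. 18.] 78
side 58 [ 0.084 -0.022] [35. 17.] 77
side 51 [ 0.048 -0.034] [19. 25.] 11
```

View pics/w6.png

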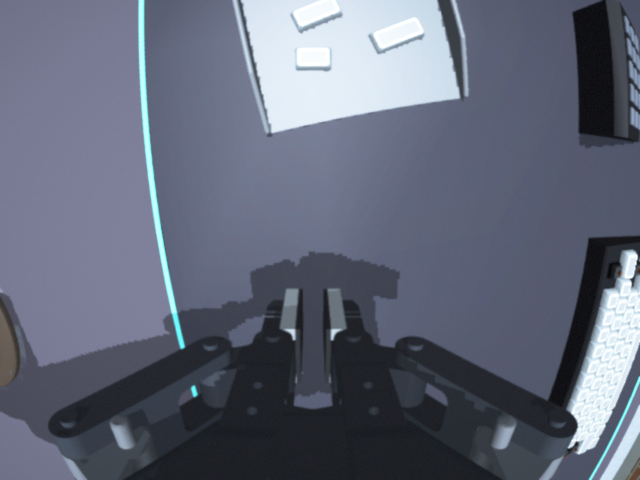

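The last view shows three caps well inside the tray at (316,13), (397,34) and (313,58), with its front edge near row 100–132. D is just out of frame, and I measured it earlier at a depth of about 0.10 m. The arm touches nothing, so I'm handing in.

```bash
python3 -c "
from bench import *
print(sign_off())"
```

```text
the job is handed in; nothing more can be done
None
```

I swept all four keycaps into the tray and handed the job in at about 26 s; by my measurements they lie roughly 48–100 mm past the open edge (limit 20 mm), but `sign_off()` gave no verdict. One descent pressed the closed fingers on the bare mat at about 58 N on the wrist, under the 120 N limit, and I did not re-measure the bystanders at the end.

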